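Squirt of cleaner on the display board

ROBOT

A 6-joint arm with a two-finger parallel gripper is mounted at the origin on a cart in front of the work surface, level with it; the furniture and walls round the work are solid. World frame = base frame: x ahead of the robot, y to its left, z up, the work surface at z = 0. Lengths are in mm, angles in degrees, forces in N, time in s.
With the tool pointing down it reaches from about 275 to 825 mm from the base axis. Payload 5.2 kg.
Tool frame: the origin (TCP) lies at the very end of the fingers, on their centre line; the grasp point (between the pads) lies 19 mm behind it (bot.grip_point_offset is the distance from the TCP to the grasp point, in mm); z points along the fingers, y is the line along which they close (so a half turn about z gives the same grasp; the last joint's range is limited). The gripper opens to 93 mm and grips with 3 to 60 N. Pads are 15 mm wide; open, the fingers measure 128 mm over their backs; the gripper's body (75 mm by 188 mm) begins 65 mm behind the grasp point.
Start: joints at [-11.62, 14.817, 87.949, -0, 77.235, -11.62], TCP at [550.005, 0.023, 218.653] pointing down, gripper open.
Joint ranges: [-179.93, 179.93], [-52.35, 119.4], [10.71, 147.94], [-69.91, 249.91], [12.55, 155.21], [-178.61, 178.61]. Speed limits (degrees/s): [147.25, 147.25, 180, 180, 180, 180].

INTERFACE

Orientations are given as a 3x3 rotation matrix whose columns are the frame's x, y, z axes.
In Python, from bench import bot gives the robot as it stands. The module is installed in compiled form; this text tells all that it offers. Calls block until the motion is done:
- bot.reach(position, orientation): joint-space move of the TCP to a pose.
- bot.servo_line(position, ori=None, rate=150, threshold=None): straight line of the TCP; ori=None keeps the orientation; rate is the mean speed in mm/s. With threshold (N) it stops when the force on the tool has changed by that much, and returns True; else False.
- bot.goto_joints(angles): joint-space move.
- bot.set_gripper(opening, f_grip=None): finger opening in mm; f_grip is the grip in N (None keeps the last); returns when the fingers have stopped.
- bot.hold(seconds).
- bot.solve_ik(position, orientation): joint angles nearest the present ones, or None.
- bot.get_obs(): the state.
- bot.grab_frame(name): name is "scene" or "side" or "wrist"; returns a dict with "color" (480x640x3 uint8, blue, green, red), "camera_matrix" (3x3 intrinsics, pixels), "R" (3x3) and "t" (3): a world point X has camera coordinates R X + t. Camera axes: x right, y down, z forward; pixel columns grow to the right and rows downward; lengths in mm; the calibration is good to about 2 mm. The wrist camera is an equidistant fisheye: a pixel r from the principal point sees the ray r / f radians off the axis. A picture is of the moment at which its call begins. There is no depth.
A pose or a line that the arm cannot do raises bot.PlanningError and nothing moves.
- bot.sign_off(): hands the job in; it is judged then, once.
Trained networks look in a picture, given as the dict that the camera call returned (one of the last four; its "shot" number tells which), for a name from the list of things; names that differ only in an ending like _2 or _b are one class to them, and where a whole thing is asked for, a point or a joint stands for the part that bears it (a point fixed in the world has none). Each returns a list of dicts, best first, with "p" (0 to 1); they miss things now and then, are a little off and sometimes report something else, mostly with a low value. They report only what shows in the picture. A call takes as long as a camera call. They do not tell look-alikes from the thing itself.
- bot.masks_of(picture, label): "pixels" (480x640 bool, what is visible of it) and "extent" ([left, top, right, bottom] in pixels, round what is visible of it).
The state is a dict: "time": time; "qpos": joint angles; "qvel": joint speeds; "joint_efforts": joint torques, N m; "tool_pos": TCP position; "ee_rot": TCP orientation; "ft_force": force on the tool from outside, world axes, zero at the start; "torque": the same for the moment, N m; "width": finger opening in mm; "grip_force": force on a finger pad.
Only numpy, scipy, OpenCV 4.12 (cv2) and the standard library are available. Lean on these libraries where they do the work, as an engineer would, in place of code of your own. Each camera call takes 0.05 s, during which the arm holds its last target. There are 200 camera calls.

TASK

Give the green display board a squirt of cleaner: press the blue cap of the pump-spray bottle that points at it straight down, hold it fully pressed for about half a second without leaning on it hard, then lift off so that it springs back up. Leave the orange-capped bottle unpressed and the board where it lies.

Things in the scene. Friction and masses are not known exactly. Their poses are not given: they have to be found in the camera images.
- blue_cap_top (a point): Centre of the flat top of the blue spray cap, 168 mm above the bench when up. The cap is a round button 36 mm across, 18 mm high; a short spout (reaching 31 mm from the axis, its top 2.5 mm below the cap's) points along this frame's -x, towards the display board; z is up. The bottle below (60 mm across, aluminium, blue band) is clamped in a steel foot and cannot move; its place varies.
- blue_cap (a joint): How far the blue cap is pressed, in m: 0 up, 0.012 fully down at its stop. A spring pushes it up with about 2 N at the start of the stroke and about 7 N at its end. The bottle's body ends 43 mm below the top of the cap; its steel foot is 86 mm square. The blue and orange bottles may change places.
- orange_cap (a joint): How far the orange cap is pressed, in m (0 up, 0.012 down). It belongs to a second fixed bottle, the same in shape and size but with an orange cap and band, standing at least 240 mm (axis to axis) from the blue one.
- display_board: Green display circuit board, 46 x 105 x 8 mm, lying loose and flat on the bench, its centre about 110 mm from the blue cap's axis on the spout's side. Origin at the centre of its underside, long side along its y.
Things that resemble listed ones, but are neither listed nor needed, are in the scene too. Leave any brown or purple look-alike of the part that bears blue_cap_top alone.

How it is judged:
By the outcome, as a careful person would: the job done as asked, in the order asked, and still so for the second after the job is handed in, with the robot touching nothing.
It also fails if it takes over 27 s, if anything falls off the work surface, if the arm or the gripper's body presses on something with over 40 N, if the wrist force passes 120 N, or if a joint passes its speed limit or range.

## Working session

There is one attempt and no reset: what is moved stays moved. The work goes in short steps, each a Python script; the robot and the scene stay as the last script left them, time stands still between calls to the robot, and variables do not carry over. Pictures are saved under pics/ and viewed, at most 10 in all, crops included, and the job is handed in when it is done.

```bash
mkdir -p pics
cat > h.py <<'E'
import numpy as np, cv2
from bench import bot
def pix2z(f,uv,z):
    K,R,t=[np.array(f[k],float) for k in("camera_matrix","R","t")]
    d=R.T@np.linalg.solve(K,[uv[0],uv[1],1]); c=-R.T@t
    return c+d*(z-c[2])/d[2]
def proj(f,X):
    K,R,t=[np.array(f[k],float) for k in("camera_matrix","R","t")]
    p=K@(R@np.array(X,float)+t); return p[:2]/p[2]
E
python3 - <<'E'
from h import *
ims=[]
for n in("scene","side"):
    f=bot.grab_frame(n); cv2.imwrite(f"pics/{n}0.png",f["color"])
    print(n,"cam",-np.array(f["R"]).T@f["t"])
    for l in("blue_cap_top","orange_cap","display_board"):
        for m in bot.masks_of(f,l):
            ys,xs=np.nonzero(m["pixels"]); print(n,l,round(m["p"],2),m["extent"],xs.mean().round(1),ys.mean().round(1),f["color"][m["pixels"]].mean(0).round())
print(bot.get_obs()["time"])
E
```

```text
scene cam [-157.91725109 -461.03687466  988.92700866]
scene blue_cap_top 0.95 [410.1, 287.6, 430.1, 312.1] 419.1 298.7 [204. 107.  48.]
scene blue_cap_top 0.85 [330.8, 251.5, 353.4, 267.1] 344.6 258.5 [ 50.  88. 141.]
scene blue_cap_top 0.74 [268.9, 224.9, 288.3, 243.4] 275.5 230.4 [174.  65. 131.]
scene orange_cap 0.58 [230.6, 163.4, 253.4, 182.8] 240.6 174.4 [ 48. 147. 236.]
scene display_board 0.81 [342.7, 357.8, 405.3, 404.3] 374.4 382.0 [121. 154. 120.]
side cam [   70.81030307 -1030.64003884  1040.11698079]
side blue_cap_top 0.59 [332.2, 285.3, 357.1, 299.0] 346.7 291.3 [167.  76.  33.]
side blue_cap_top 0.49 [275.9, 197.8, 294.1, 213.6] 284.3 205.8 [130.  44.  93.]
side orange_cap 0.75 [286.8, 158.0, 301.9, 174.5] 293.7 162.8 [ 41. 102. 197.]
side display_board 0.75 [280.3, 332.6, 310.5, 373.5] 295.2 353.2 [ 86. 113.  86.]
0.4
```

View pics/scene0.png

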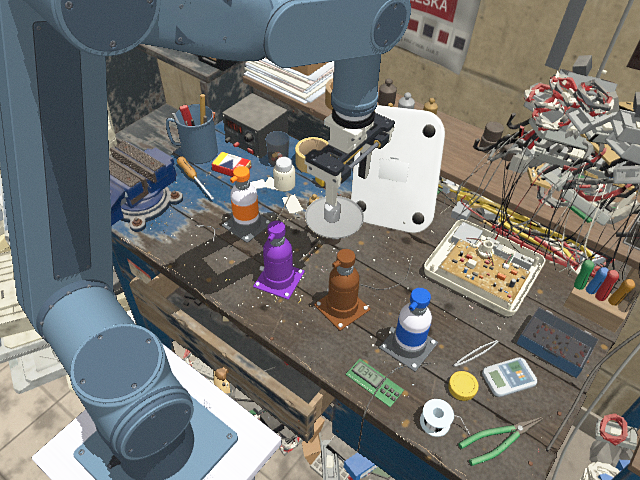

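View pics/side0.png

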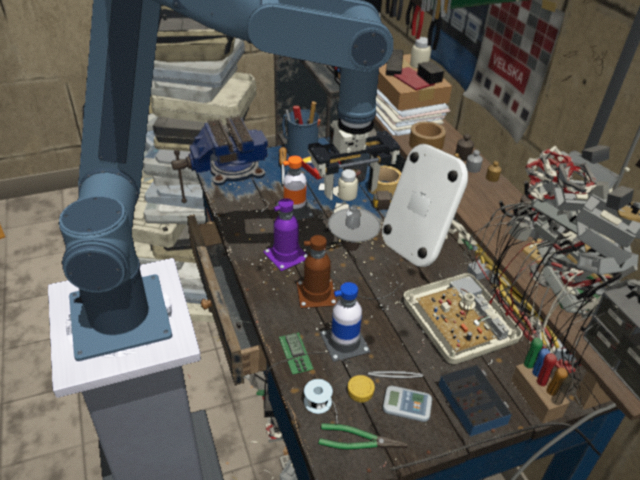

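The scene and side views show these candidates (scene pixels):
- blue cap: (420,298)
- brown look-alike: (345,258)
- purple look-alike: (275,230)
- orange cap: (240,174)

The green board is at (375,382). I choose the blue one, whose spout faces the board, and check it in a close crop with a model overlay.

```bash
cat >> h.py <<'E'
from scipy.optimize import minimize
def cyl(f,x,y,yaw,z=168):
    a=np.linspace(0,2*np.pi,40); c,s=np.cos(yaw),np.sin(yaw)
    P=[[x+18*np.cos(t),y+18*np.sin(t),h] for t in a for h in(z,z-18)]
    S=[[x+c*u-s*v,y+s*u+c*v,h] for u in(0,31) for v in(-5,5) for h in(z-2.5,z-11)]
    m=np.zeros((1920,2560),np.uint8)
    for Q in(P,S):
        q=np.array([proj(f,p) for p in Q])*4+2
        cv2.fillConvexPoly(m,cv2.convexHull(q.astype(np.int32)),1)
    return m
E
python3 - <<'E'
from h import *
D=[]
for n in("scene","side"):
    f=bot.grab_frame(n)
    m=bot.masks_of(f,"blue_cap_top")[0]; b=bot.masks_of(f,"display_board")[0]
    ys,xs=np.nonzero(b["pixels"]); bd=pix2z(f,(xs.mean(),ys.mean()),6)
    hsv=cv2.cvtColor(f["color"],cv2.COLOR_BGR2HSV)
    col=((hsv[...,0]>95)&(hsv[...,0]<125)&(hsv[...,1]>150)&(hsv[...,2]>60))
    e=np.array(m["extent"]).astype(int); box=np.zeros_like(col); box[e[1]-4:e[3]+4,e[0]-6:e[2]+6]=1
    mk=np.kron(col&box,np.ones((4,4),np.uint8)); x0=pix2z(f,((e[0]+e[2])/2,(e[1]+e[3])/2-2),160)
    print(n,"board",bd.round(1),"cap guess",x0.round(1),"area col/mask",(col&box).sum(),m["pixels"].sum()); D.append((f,mk,x0,bd,e))
bd=np.mean([d[3] for d in D],0); 
def iou(d,x,y):
    r=cyl(d[0],x,y,np.arctan2(bd[1]-y,bd[0]-x)); return (r&d[1]).sum()/(r|d[1]).sum()
def fit(ds): 
    o=minimize(lambda p:-sum(iou(d,*p) for d in ds),ds[0][2][:2],method="Nelder-Mead",options=dict(initial_simplex=ds[0][2][:2]+np.array([[0,0],[12,0],[0,12]]),xatol=.2)); return o.x.round(1),o.fun.round(3)
for ds in([D[0]],[D[1]],D): print(fit(ds))
x,y=fit(D)[0]; print("dist",np.hypot(x-bd[0],y-bd[1]),"yaw",np.degrees(np.arctan2(bd[1]-y,bd[0]-x)),"reach",np.hypot(x,y))
out=[]
for d in D:
    im=cv2.resize(d[0]["color"],None,fx=4,fy=4,interpolation=cv2.INTER_CUBIC)
    r=cyl(d[0],x,y,np.arctan2(bd[1]-y,bd[0]-x)); 
    c,_=cv2.findContours(r,0,1); im2=im.copy(); cv2.drawContours(im2,c,-1,(0,255,255),1)
    e=d[4]*4; s=np.s_[e[1]-60:e[1]+240,e[0]-80:e[0]+220]; out.append(np.vstack([im[s],im2[s]]))
cv2.imwrite("pics/crop.png",np.hstack(out))
E
```

```text
scene board [ 338.8 -229.4    6. ] cap guess [422.2  75.6 160. ] area col/mask 0 259
side board [ 340.3 -233.9    6. ] cap guess [439.2 -73.2 160. ] area col/mask 0 242
(array([422.2,  75.6]), np.float64(-0.0))
(array([439.2, -73.2]), np.float64(-0.0))
(array([422.2,  75.6]), np.float64(-0.0))
dist 318.14701961280895 yaw -105.05399388070924 reach 428.9151431227394
```

View pics/crop.png

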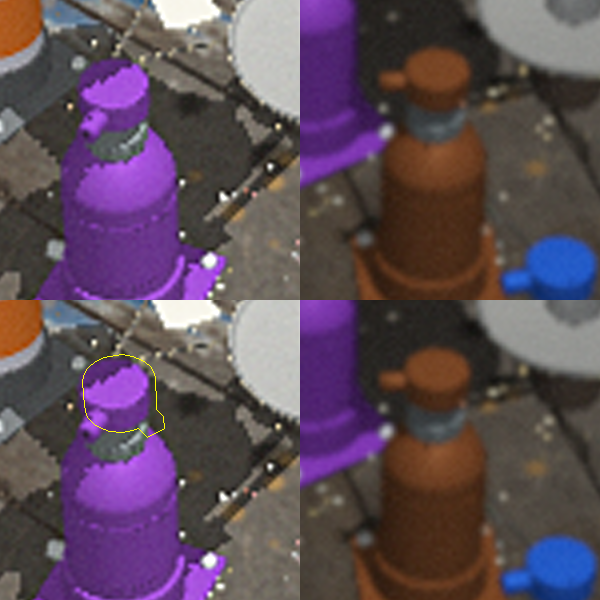

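This crop shows the purple and brown look-alikes, because the detections came back in a different order this time. The real blue cap is only at the edge of it. I'll pick the detection by colour instead.

```bash
cat > m.py <<'E'
from h import *
D=[]
for n in("scene","side"):
    f=bot.grab_frame(n)
    sc=lambda m:(lambda c:c[0]-c[2])(f["color"][m["pixels"]].mean(0))
    m=max(bot.masks_of(f,"blue_cap_top"),key=sc); assert sc(m)>90
    hsv=cv2.cvtColor(f["color"],cv2.COLOR_BGR2HSV)
    col=((hsv[...,0]>95)&(hsv[...,0]<125)&(hsv[...,1]>150)&(hsv[...,2]>60))
    e=np.array(m["extent"]).astype(int); box=np.zeros_like(col); box[e[1]-4:e[3]+4,e[0]-8:e[2]+8]=1
    col&=box; mk=np.kron(col,np.ones((4,4),np.uint8)); x0=pix2z(f,((e[0]+e[2])/2,(e[1]+e[3])/2-2),160)
    print(n,"cap guess",x0.round(1),"area col/mask",col.sum(),m["pixels"].sum(),e); D.append((f,mk,x0,e))
bd=np.array([339.5,-231.5])
def iou(d,x,y):
    r=cyl(d[0],x,y,np.arctan2(bd[1]-y,bd[0]-x)); return (r&d[1]).sum()/(r|d[1]).sum()
def fit(ds): 
    o=minimize(lambda p:-sum(iou(d,*p) for d in ds),ds[0][2][:2],method="Nelder-Mead",options=dict(initial_simplex=ds[0][2][:2]+np.array([[0,0],[12,0],[0,12]]),xatol=.2)); return o.x.round(1),round(o.fun,3)
for ds in([D[0]],[D[1]],D): print(fit(ds))
x,y=fit(D)[0]; print("dist",np.hypot(x-bd[0],y-bd[1]),"yaw",np.degrees(np.arctan2(bd[1]-y,bd[0]-x)),"reach",np.hypot(x,y))
out=[]
for d in D:
    im=cv2.resize(d[0]["color"],None,fx=4,fy=4,interpolation=cv2.INTER_CUBIC)
    r=cyl(d[0],x,y,np.arctan2(bd[1]-y,bd[0]-x)); 
    c,_=cv2.findContours(r,0,1); im2=im.copy(); cv2.drawContours(im2,c,-1,(0,255,255),1)
    e=d[3]*4; s=np.s_[e[1]-60:e[1]+240,e[0]-80:e[0]+220]; out.append(np.vstack([im[s],im2[s]]))
cv2.imwrite("pics/crop2.png",np.hstack(out))
E
python3 m.py
```

```text
scene cap guess [ 450.  -240.4  160. ] area col/mask 361 404 [410 288 433 315]
side cap guess [ 448.3 -229.9  160. ] area col/mask 285 330 [334 283 357 300]
(array([ 451.4, -236.1]), np.float64(-0.872))
(array([ 453.3, -234.5]), np.float64(-0.849))
(array([ 452.1, -235.9]), np.float64(-1.706))
dist 112.68593523594684 yaw 177.7622270803328 reach 509.9443302949843
```

View pics/crop2.png

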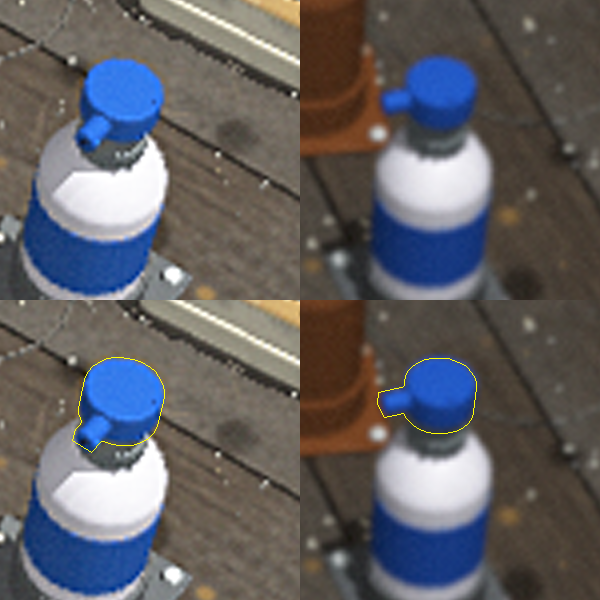

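The blue cap model fits both views. The axis is at about (452.5, -235.5), 112 mm from the board against about 110 expected, with the spout pointing along -x towards the board. I'll close the fingers, hover above the cap and check.

Run:
```python
from h import *
o=bot.get_obs(); R=np.array(o["ee_rot"]); print(o["time"],R.round(3).tolist())
bot.set_gripper(0,10)
Rn=np.array([[1,0,0],[0,-1,0],[0,0,-1.]]) if R[0,0]>0 else np.array([[-1,0,0],[0,1,0],[0,0,-1.]])
bot.reach([452.5,-235.5,240],Rn); bot.servo_line([452.5,-235.5,182],rate=60)
bot.hold(.3); o=bot.get_obs(); print(o["time"],np.round(o["tool_pos"],1),np.round(o["ft_force"],2),o["width"])
out=[]
for n in("scene","side"):
    f=bot.grab_frame(n); p=proj(f,[452.5,-235.5,168]).astype(int)
    s=f["color"][p[1]-50:p[1]+50,p[0]-50:p[0]+50]; out.append(cv2.resize(s,(390,390),interpolation=2))
cv2.imwrite("pics/hover.png",np.hstack(out))
```

```text
0.9 [[-0.0, 1.0, -0.0], [1.0, 0.0, 0.0], [0.0, -0.0, -1.0]]
5.5583 [ 452.6 -235.6  182.2] [0.18 0.24 0.18] 0.2885026426321579
```

View pics/hover.png

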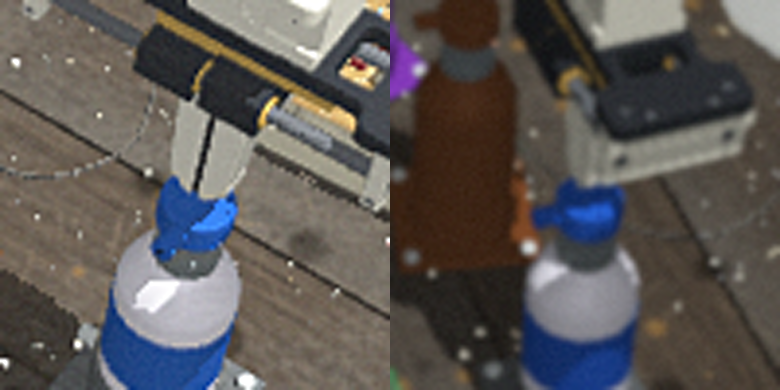

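The closed fingers sit centred over the blue cap in both views. Next comes the press.

Run:
```python
from h import *
P=lambda s:(lambda o:print(s,round(o["time"],2),np.round(o["tool_pos"],2),np.round(o["ft_force"],2)))(bot.get_obs())
x,y=452.5,-235.5
c=bot.servo_line([x,y,164],rate=20,threshold=12); P(("z164",c))
if not c:
    c=bot.servo_line([x,y,158],rate=15,threshold=12); P(("z158",c))
if not c:
    c=bot.servo_line([x,y,153],rate=10,threshold=6); P(("stop",c))
bot.hold(.2);P("h");bot.hold(.25);P("h")
bot.servo_line([x,y,185],rate=60);P("up")
bot.servo_line([x,y,250],rate=100);bot.hold(.3)
f=bot.grab_frame("side"); p=proj(f,[x,y,168]).astype(int)
g=bot.grab_frame("scene")
cv2.imwrite("pics/after.png",np.hstack([cv2.resize(g["color"],(390,390)) if 0 else cv2.resize(h["color"][q[1]-50:q[1]+80,q[0]-80:q[0]+50],(390,390),interpolation=2) for h,q in((g,proj(g,[x,y,168]).astype(int)),(f,p))]))
P("end")
```

```text
('z164', False) 6.71 [ 452.44 -235.46  164.23] [-1.2   0.9   3.66]
('z158', False) 7.26 [ 452.46 -235.47  158.03] [-2.28  1.45  5.97]
('stop', True) 7.6 [ 452.42 -235.45  156.41] [-1.07  0.49  6.96]
h 7.8 [ 452.41 -235.46  156.45] [-2.16  1.09  7.01]
h 8.05 [ 452.42 -235.43  156.44] [-1.96  1.01  6.19]
up 8.68 [ 452.35 -235.37  184.8 ] [-0.58  0.3  -1.15]
end 9.88 [ 452.41 -235.45  249.73] [-0.22  0.55 -0.71]
```

View pics/after.png

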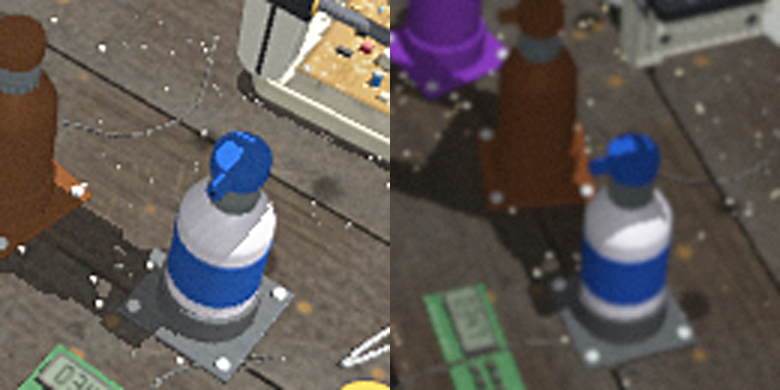

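```bash
python3 -c "
from bench import bot
print(bot.sign_off())"
```

```text
the job is handed in; nothing more can be done
None
```

I pressed the blue cap once until it met its stop, held it there about half a second at roughly 7 N, and lifted off; it sprang back up. During the hold the tool read about 11.6 of the 12 mm stroke. The orange bottle and the board were not touched, and the job is handed in.

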